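# Fill the spice tray and sweep its rim

### The job

Take the spice jar from the sloping stand and lay it down in the one empty place of the low tray, so that the tray is full and nothing stands above its rim. Then check it by touch: set the dark wooden smoother flat on the rim at the tray's left end, crosswise so that it bridges both long sides, slide it along the rim to the right end without lifting it, and finally set it down flat on its sole, beside the tray, on the board or the worktop. Put the jar in without banging it, and leave the jars already in the tray and the other things where they are.

Things in the scene. Friction and masses are not known exactly. Their poses are not given: they have to be found in the camera images.
- spice_tray: Low open wooden box, fixed. Outside 130 mm (x, away from the robot) by 260 mm (y, to the left) by 57 mm high; walls and floor 8 mm thick, inside 114 by 244 mm. Origin: centre of the underside, z up; rim at z = 57 mm. Three jar places at y = -74, 0, +74 mm, two of them filled: a jar lies along x (cap either way) between two 6 mm high strips 34 mm apart, its top then below the rim.
- empty_place (a point): The empty place: mid-point of the axis of a jar lying there properly, 32 mm above the tray's underside. Axes are the tray's: the jar lies along x.
- cork_pad: Thin cork pad, 100 by 28 by 2 mm, glued to the tray's floor in the one empty place (left, middle or right). Origin: at its near end, 3 mm beyond the pad, on its middle line, underside; x runs along the pad away from the robot, z up.
- rack: Small wooden jar stand, fixed, base 112 by 110 mm, 80 mm high: its deck slopes up away from the robot at 28 degrees, with an 18 mm lip along the low near edge. One jar lies on the deck, base against the lip, axis up the slope, between two strips 6 mm high and 34 mm apart. Origin: centre of the underside; x away from the robot (uphill), y left, z up.
- jar_a: Spice jar with a red cap, lying at the start on the sloping stand, axis rising away from the robot at 28 degrees. A cylinder 106 mm long, glass body 42 mm across, cap (last 21 mm) 44.6 mm across; about 0.08 to 0.15 kg. Origin: centre of its base; z runs along the jar from base to cap.
- jar_b: Spice jar with a red cap, lying already properly in the tray. A cylinder 106 mm long, glass body 42 mm across, cap (last 21 mm) 44.6 mm across; about 0.08 to 0.15 kg. Origin: centre of its base; z runs along the jar from base to cap.
- jar_c: Spice jar with a red cap, lying already properly in the tray. A cylinder 106 mm long, glass body 42 mm across, cap (last 21 mm) 44.6 mm across; about 0.08 to 0.15 kg. Origin: centre of its base; z runs along the jar from base to cap.
- jar_a_mid (a point): Point on the axis of jar_a halfway along it, 53 mm from its base; axes as jar_a.
- jar_b_mid (a point): Point on the axis of jar_b halfway along it, 53 mm from its base; axes as jar_b.
- jar_c_mid (a point): Point on the axis of jar_c halfway along it, 53 mm from its base; axes as jar_c.
- smoother: Smoother (like a plasterer's float) of dark wood, loose, 0.1 to 0.16 kg: flat sole 160 mm (x) by 64 mm (y) by 6 mm thick, with an upright grip along the middle, 96 mm long (x), 18 mm thick (y), reaching 50 mm above the underside (flat-sided up to 41 mm). Origin: centre of the underside; z up. Stands on its sole on the white worktop to the right of the hob.
- cover_board: Flat wooden board laid over the hob, fixed, 545 by 840 mm; its top, on which the tray and the sloping stand rest, is 26.5 mm above its origin (45 mm above world zero). The white worktop to its right is 7 mm below world zero.
- kitchen_timer: Wind-up kitchen timer, 66 mm across and 57 mm high, loose, at the front of the board; bystander. Origin: centre of its underside.
- mug: Mug with a pink band, 80 mm across, 101 mm high, loose, at the front of the board to the left; bystander. Origin: about the centre of its underside.
- honey_jar: Honey jar with a green lid, 70 mm across and 101 mm high, loose, on the worktop behind the smoother; bystander. Origin: centre of its underside.

How it is judged:
On the way, in this order (a step that is already met when the one before it is completed fails the run):
1. all three jars lie flat in the tray, below the rim and let go (angle between jar_a's own z axis and vertical between 1.5 and 1.64 rad and z of each of jar_a_mid, jar_b_mid, jar_c_mid in the frame of spice_tray below 0.0345 m and y of jar_a_mid in the frame of spice_tray between -0.1 and 0.1 m and x of jar_a_mid in the frame of spice_tray between -0.02 and 0.02 m and contact force between the fingers and jar_a below 0.1 N and angle between jar_b's own z axis and vertical between 1.5 and 1.64 rad and y of jar_b_mid in the frame of spice_tray between -0.1 and 0.1 m and x of jar_b_mid in the frame of spice_tray between -0.02 and 0.02 m and contact force between the fingers and jar_b below 0.1 N and angle between jar_c's own z axis and vertical between 1.5 and 1.64 rad and y of jar_c_mid in the frame of spice_tray between -0.1 and 0.1 m and x of jar_c_mid in the frame of spice_tray between -0.02 and 0.02 m and contact force between the fingers and jar_c below 0.1 N), for 0.2 s.
2. the smoother rests flat on the rim at the tray's left end, crosswise (y of smoother in the frame of spice_tray between 0.075 and 0.14 m and x of smoother in the frame of spice_tray between -0.045 and 0.045 m and z of smoother in the frame of spice_tray between 0.052 and 0.063 m and angle between the x axis of smoother and the x axis of spice_tray, either way round below 0.3 rad and angle between smoother's own z axis and vertical below 0.09 rad and contact force between smoother and spice_tray above 0.2 N), for 0.05 s.
3. the smoother slides on the rim past the middle (y of smoother in the frame of spice_tray between -0.035 and 0.035 m and x of smoother in the frame of spice_tray between -0.045 and 0.045 m and z of smoother in the frame of spice_tray between 0.052 and 0.063 m and angle between the x axis of smoother and the x axis of spice_tray, either way round below 0.3 rad and angle between smoother's own z axis and vertical below 0.09 rad and contact force between smoother and spice_tray above 0.2 N), for 0.05 s.
4. the smoother reaches the right end, still on the rim (y of smoother in the frame of spice_tray between -0.14 and -0.075 m and x of smoother in the frame of spice_tray between -0.045 and 0.045 m and z of smoother in the frame of spice_tray between 0.052 and 0.063 m and angle between the x axis of smoother and the x axis of spice_tray, either way round below 0.3 rad and angle between smoother's own z axis and vertical below 0.09 rad and contact force between smoother and spice_tray above 0.2 N), for 0.05 s.
At the end, for the whole second after the job is handed in: All three jars lie in the tray within 4 degrees of level, mid-points at most 34.5 mm above its underside (tops below the rim), released; the smoother stands flat on its sole (tilt under 0.08 rad, underside below z = 55 mm), off the tray; all at rest (all of step 1 and angle between smoother's own z axis and vertical below 0.08 rad and height (world z) of smoother below 0.055 m and linear speed of each of smoother, jar_a, jar_b, jar_c below 0.02 m/s and contact force between smoother and spice_tray below 0.05 N); the robot touches nothing.
It fails at once if a jar is banged against the tray (over 60 N) (contact force between any of jar_a, jar_b, jar_c and spice_tray above 60 N).
It fails at once if a jar already in the tray is moved more than 20 mm (distance of any of jar_b, jar_c from where it was at the start of the episode above 0.02 m).
It fails at once if a bystander is moved more than 30 mm (distance of any of kitchen_timer, mug, honey_jar from where it was at the start of the episode above 0.03 m).
It also fails if it takes over 67 s, if anything falls off the work surface, if the arm or the gripper's body presses on something with over 40 N, if the wrist force passes 120 N, or if a joint passes its speed limit or range.

### The arm

A 6-joint arm with a two-finger parallel gripper is mounted at the origin on a cart in front of the work surface, level with it; the furniture and walls round the work are solid. World frame = base frame: x ahead of the robot, y to its left, z up, the work surface at z = 0. Lengths are in m, angles in rad, forces in N, time in s.
With the tool pointing down it reaches from about 0.275 to 0.75 m from the base axis. Payload 10.2 kg.
Tool frame: the origin (TCP) lies at the very end of the fingers, on their centre line; the grasp point (between the pads) lies 19 mm behind it; z points along the fingers, y is the line along which they close (so a half turn about z gives the same grasp; the last joint's range is limited). The gripper opens to 88 mm and grips with 3 to 60 N. Pads are 18 mm wide; open, the fingers measure 123 mm over their backs; the gripper's body (75 mm by 187 mm) begins 45 mm behind the grasp point.
Start: joints at [-1.548, 0.313, 1.498, -0, 1.331, -0.223], TCP at [0.128, -0.509, 0.199] pointing down, gripper open.
Joint ranges: [-2.94, 2.94], [-0.97, 2.17], [0.19, 2.56], [-1.23, 4.37], [0.02, 3.11], [-2.88, 2.88]. Speed limits (rad/s): [2.39, 2.39, 3.01, 3.14, 3.14, 3.14].

### API

Orientations are given as a rotation vector (axis times angle).
In Python, from plant import env gives the robot as it stands. Calls block until the motion is done:
- env.goto(position, orientation): joint-space move of the TCP to a pose.
- env.move_l(position, orientation=None, max_speed=0.15): straight line of the TCP; orientation=None keeps the orientation; max_speed is the mean speed in m/s.
- env.goto_joints(angles): joint-space move.
- env.set_gripper(opening, effort=None): finger opening in m; effort is the grip in N (None keeps the last); returns when the fingers have stopped.
- env.wait(seconds).
- env.inverse_kinematics(position, orientation): joint angles nearest the present ones, or None.
- env.sense(): the state.
- env.capture(name): name is "side" or "top" or "wrist"; returns the picture (480x640x3 uint8, red, green, blue); there is no depth.
- env.camera_info(name): a dict with "fx", "fy", "cx", "cy" (pixels), "rvec" (rotation vector, rad) and "tvec" (3), from world to camera coordinates, as OpenCV has them. Camera axes: x right, y down, z forward; pixel columns grow to the right and rows downward; lengths in m; the calibration is good to about 2 mm. A picture is of the moment at which its call begins: read the wrist's pose just before it. camera_info takes no time and is no camera call; for the wrist camera it gives the pose at the moment of the call.
A pose or a line that the arm cannot do raises env.MotionError and nothing moves.
- env.hand_in(): hands the job in; it is judged then, once.
The state is a dict: "t": time; "joint_positions": joint angles; "qd": joint speeds; "effort": joint torques, N m; "eef_pos": TCP position; "eef_rot": TCP orientation; "contact_force": force on the tool from outside, world axes, zero at the start; "moment": the same for the moment, N m; "gripper_width": finger opening in m; "grip_force": force on a finger pad.
Only numpy, scipy, OpenCV 4.12 (cv2) and the standard library are available. Lean on these libraries where they do the work, as an engineer would, in place of code of your own. Each camera call takes 0.05 s, during which the arm holds its last target. There are 200 camera calls.

## Working session

There is one attempt and no reset: what is moved stays moved. The work goes in short steps, each a Python script; the robot and the scene stay as the last script left them, time stands still between calls to the robot, and variables do not carry over. Pictures are saved under pics/ and viewed, at most 12 in all, crops included, and the job is handed in when it is done.

```bash
ls; mkdir -p pics
python3 - <<'E'
from plant import env
import cv2
for n in("top","side"):
    cv2.imwrite(f"pics/{n}0.png",env.capture(n)[:,:,::-1]); print(n,env.camera_info(n))
s=env.sense();print(s["eef_rot"],s["t"])
E
```

```text
pics
top {'fx': 558.0985805112642, 'fy': 558.0985805112642, 'cx': 321.4089660962779, 'cy': 242.88635764984343, 'rvec': array([ 2.19070135, -2.17211582,  0.12695051]), 'tvec': array([-0.01173897,  0.54423955,  1.24990526])}
side {'fx': 603.9960761513821, 'fy': 603.9960761513821, 'cx': 313.60644390090374, 'cy': 237.62058918756458, 'rvec': array([ 2.12093508, -0.394089  ,  0.23998274]), 'tvec': array([-0.48684363,  0.17892005,  1.54051278])}
[-3.11685185e+00 -3.84993488e-01 -1.56562492e-04] 0.1
```

View pics/top0.png

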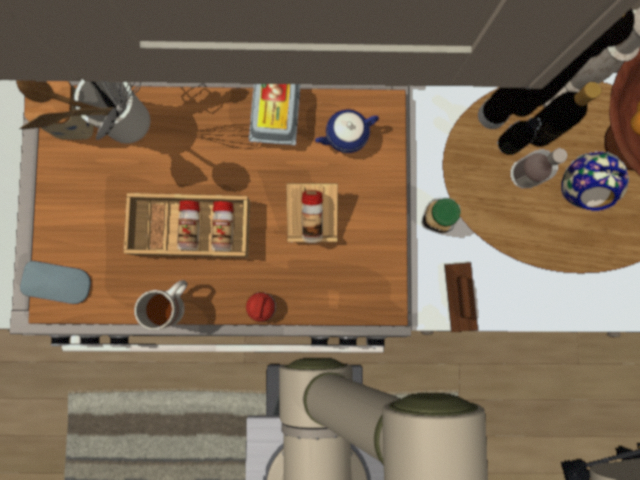

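View pics/side0.png

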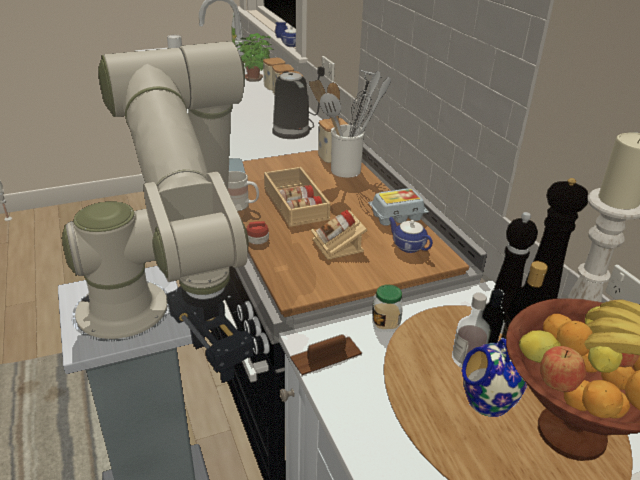

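The top view shows the tray at cols 126–248, rows 194–257, with the cork pad and so the empty place on its left at (157,226). The stand is at cols 287–337, its jar cap at (312,196), and the smoother is at (460,297). The side view agrees. Next I get rough positions, then wrist views.

```bash
cat > h.py <<'E'
from plant import env
import numpy as np, cv2
from scipy.spatial.transform import Rotation as R
def ray(ci,uv,z):
    Rm=R.from_rotvec(ci["rvec"]).as_matrix(); c=-Rm.T@ci["tvec"]
    d=Rm.T@np.array([(uv[0]-ci["cx"])/ci["fx"],(uv[1]-ci["cy"])/ci["fy"],1])
    return c+d*(z-c[2])/d[2]
def down(yaw):  # tool z down, tool y (closing) at world direction yaw+90deg
    return (R.from_euler('z',yaw)*R.from_rotvec([np.pi,0,0])).as_rotvec()
def snap(name,f=None):
    ci=env.camera_info(name); im=env.capture(name)
    if f: cv2.imwrite(f"pics/{f}.png",im[:,:,::-1])
    return ci,im
E
python3 - <<'E'
from h import *
np.set_printoptions(precision=4,suppress=True)
ci=env.camera_info("top")
for n,p in dict(tTL=(126,194),tTR=(248,196),tBR=(246,257),tBL=(126,255)).items(): print(n,ray(ci,p,.102))
for p in [(287,184),(337,184),(337,242),(288,242)]: print("rack",ray(ci,p,.06))
im=cv2.imread("pics/top0.png"); sub=im[250:340,430:490].astype(int)
m=(sub.max(2)<130).astype(np.uint8); c=max(cv2.findContours(m,0,1)[0],key=cv2.contourArea); r=cv2.minAreaRect(c); print(r)
for p in cv2.boxPoints(r): print("sm",ray(ci,p+[430,250],-.001))
for p in [(440,213)]: print("honey",ray(ci,p,.094))
for p in [(260,306)]: print("timer",ray(ci,p,.1))
for p in [(157,309)]: print("mug",ray(ci,p,.146))
w=env.camera_info("wrist"); Rm=R.from_rotvec(w["rvec"]).as_matrix(); c=-Rm.T@w["tvec"]
s=env.sense(); T=R.from_rotvec(s["eef_rot"]).as_matrix(); print("cam in tool",T.T@(c-s["eef_pos"]),(Rm@T).T, w["fx"],w["cx"],w["cy"])
for x,y in [(.47,.12),(.47,.25),(.47,-.05),(.3,-.35)]: print(x,y,[env.inverse_kinematics(np.array([x,y,.3]),down(a)) for a in (0,np.pi/2,-np.pi/2)])
E
```

```text
tTL [0.6388 0.416  0.102 ]
tTR [0.6373 0.1539 0.102 ]
tBR [0.5051 0.1555 0.102 ]
tBL [0.5071 0.4106 0.102 ]
rack [0.6732 0.0719 0.06  ]
rack [ 0.6745 -0.0405  0.06  ]
rack [ 0.5434 -0.0412  0.06  ]
rack [0.5423 0.0679 0.06  ]
((29.5, 50.5), (59.0, 77.0), 0.0)
sm [ 0.3266 -0.2599 -0.001 ]
sm [ 0.5045 -0.2619 -0.001 ]
sm [ 0.5057 -0.4006 -0.001 ]
sm [ 0.3274 -0.3968 -0.001 ]
honey [ 0.6059 -0.2645  0.094 ]
timer [0.4011 0.1239 0.1   ]
mug [0.3944 0.329  0.146 ]
cam in tool [ 0.0673  0.001  -0.1854] [[-0.0001 -0.9652 -0.2615]
 [ 1.     -0.0001 -0.    ]
 [ 0.     -0.2615  0.9652]] 421.7971842174223 312.6598972383786 240.31837422123348
0.47 0.12 [array([ 0.0079,  0.17  ,  1.4199, -0.    ,  1.5517,  1.5787]), array([ 0.0079,  0.17  ,  1.4199, -0.    ,  1.5517,  0.0079]), None]
0.47 0.25 [array([ 0.2686,  0.2809,  1.2816, -0.    ,  1.579 ,  1.8394]), array([ 0.2686,  0.2809,  1.2816, -0.    ,  1.579 ,  0.2686]), array([ 0.2686,  0.2809,  1.2816,  0.    ,  1.579 , -2.873 ])]
0.47 -0.05 [array([-0.3546,  0.141 ,  1.4539, -0.    ,  1.5467,  1.2162]), array([-0.3546,  0.141 ,  1.4539,  0.    ,  1.5467, -0.3546]), array([-0.3546,  0.141 ,  1.4539, -0.    ,  1.5467,  2.787 ])]
0.3 -0.35 [array([-1.1172,  0.1137,  1.485 , -0.    ,  1.5429,  0.4536]), array([-1.1172,  0.1137,  1.485 ,  0.    ,  1.5429, -1.1172]), array([-1.1172,  0.1137,  1.485 , -0.    ,  1.5429,  2.0244])]
```

Run:
```python
from h import *
env.goto(np.array([.545,.185,.33]),down(0)); env.wait(.3)
ci,im=snap("wrist","w1"); np.save("w1.npy",ci,allow_pickle=True)
s=env.sense();print(s["t"],s["eef_pos"])
```

```text
3.3333 [0.54503602 0.18486962 0.32998726]
```

View pics/w1.png

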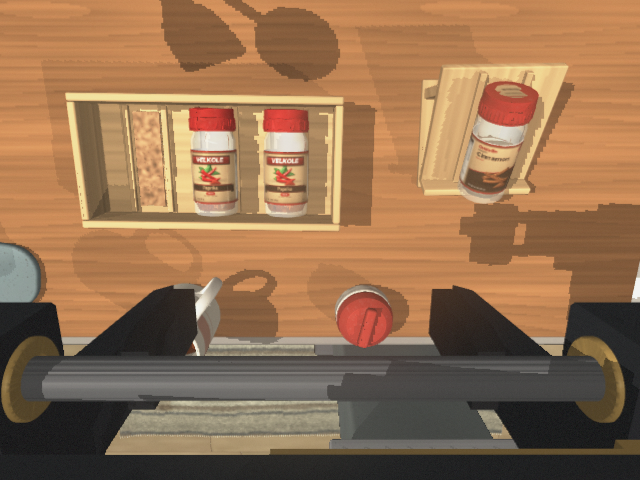

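The wrist view shows the tray rim at about (66,94), (343,97), (340,230), (81,228). The cork pad is at (150,160), and jar_a runs from its base at (485,190) to its cap at (510,105), resting in the stand. A second view over the stand will let me triangulate.

Run:
```python
from h import *
np.set_printoptions(precision=4,suppress=True)
ci=np.load("w1.npy",allow_pickle=True).item()
P=[ray(ci,p,.102) for p in [(66,94),(343,97),(340,230),(81.5,228)]]
for p in P: print(p)
print("centre",np.mean(P,0),[np.linalg.norm(P[i]-P[(i+1)%4]) for i in range(4)])
for p in [(133,109),(163,109),(136,207),(169,209)]: print("pad?",ray(ci,p,.055))
env.move_l(np.array([.53,.015,.30]),down(0),max_speed=.2); env.wait(.3)
ci,im=snap("wrist","w2"); np.save("w2.npy",ci,allow_pickle=True)
cv2.imwrite("pics/w2c.png",cv2.resize(im[30:250,200:440,::-1],None,fx=2.5,fy=2.5,interpolation=cv2.INTER_CUBIC))
w1=cv2.imread("pics/w1.png"); cv2.imwrite("pics/w1c.png",cv2.resize(w1[50:220,400:600],None,fx=3,fy=3,interpolation=cv2.INTER_CUBIC))
```

```text
[0.6413 0.4129 0.102 ]
[0.6386 0.1557 0.102 ]
[0.5113 0.1564 0.102 ]
[0.5134 0.4169 0.102 ]
centre [0.5762 0.2855 0.102 ] [np.float64(0.2572313308518271), np.float64(0.1272989999412216), np.float64(0.26054100737094144), np.float64(0.12794658865311567)]
pad? [0.6298 0.3714 0.055 ]
pad? [0.6297 0.3401 0.055 ]
pad? [0.5261 0.3796 0.055 ]
pad? [0.5238 0.3433 0.055 ]
```

View pics/w2c.png

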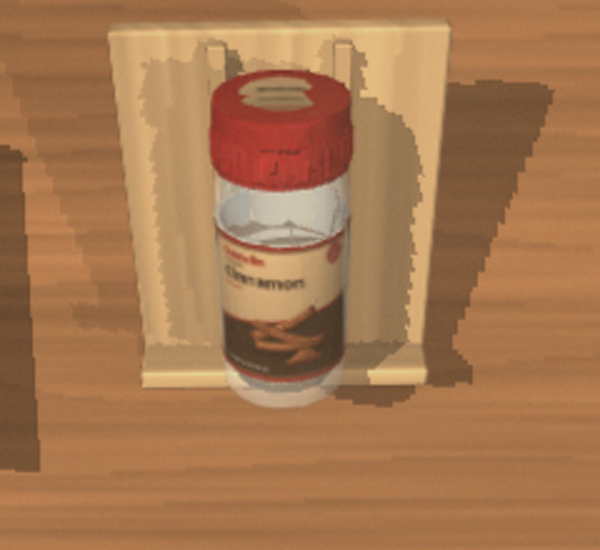

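View pics/w1c.png

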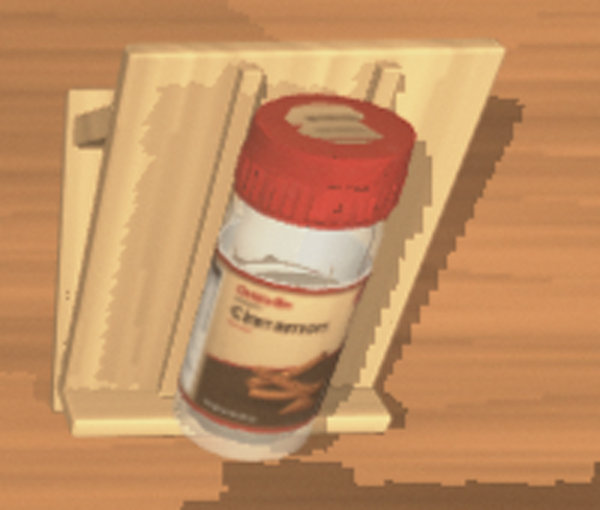

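The close views show the deck's upper corners at w2c (109,26) and (449,22), and at w1c (127,47) and (504,42). The cap face centre is at (281,101) in w2c and (332,128) in w1c. I'll triangulate these.

Run:
```python
from h import *
np.set_printoptions(precision=4,suppress=True)
c1=np.load("w1.npy",allow_pickle=True).item();c2=np.load("w2.npy",allow_pickle=True).item()
def PM(c): return np.array([[c["fx"],0,c["cx"]],[0,c["fy"],c["cy"]],[0,0,1]])@np.c_[R.from_rotvec(c["rvec"]).as_matrix(),c["tvec"]]
def f1(p): return np.array(p,float)/3+[400,50]
def f2(p): return np.array(p,float)/2.5+[200,30]
def tri(a,b):
    X=cv2.triangulatePoints(PM(c1),PM(c2),f1(a).reshape(2,1),f2(b).reshape(2,1))[:,0]; X=X[:3]/X[3]
    e=[(PM(c)@np.r_[X,1]) for c in(c1,c2)]; return X,[e[0][:2]/e[0][2]-f1(a),e[1][:2]/e[1][2]-f2(b)]
for n,a,b in [("deckL",(127,47),(109,26)),("deckR",(504,42),(449,22)),("lipL",(74,422),(143,374)),("lipR",(389,419),(426,372)),
 ("captop",(332,128),(281,101)),("capbottom",(311,203),(283,174)),("lblL",(218,262),(217,231)),("lblR",(372,272),(348,240)),("base?",(242,432),(286,386))]: print(n,*tri(a,b))
```

```text
deckL [0.6637 0.07   0.1177] [array([ 0.0009, -0.0068]), array([-0.001 ,  0.0074])]
deckR [ 0.6645 -0.0384  0.1208] [array([-0.0181,  0.1347]), array([ 0.0201, -0.1479])]
lipL [0.5479 0.0679 0.0799] [array([ 0.0036, -0.0549]), array([-0.004 ,  0.0593])]
lipR [ 0.5489 -0.0406  0.0804] [array([-0.0018,  0.0259]), array([ 0.002, -0.028])]
captop [0.6396 0.0149 0.1349] [array([-0.0508,  0.4515]), array([ 0.0565, -0.4967])]
capbottom [0.619  0.0142 0.1251] [array([-0.0777,  0.8186]), array([ 0.0862, -0.8974])]
lblL [0.6015 0.0365 0.1154] [array([-0.0868,  1.0832]), array([ 0.0961, -1.1837])]
lblR [ 0.5986 -0.0074  0.1234] [array([-0.0946,  1.1917]), array([ 0.105 , -1.3045])]
base? [0.5451 0.013  0.0888] [array([-0.0327,  0.5667]), array([ 0.0361, -0.6137])]
```

Run:
```python
from h import *
c=np.load("w2.npy",allow_pickle=True).item()
Rm=R.from_rotvec(c["rvec"]).as_matrix(); C=-Rm.T@c["tvec"]
a=np.array([np.cos(np.radians(28)),np.sin(np.radians(28))]); n=np.array([-a[1],a[0]])
E=np.array([.664,.1225]) # deck top edge x,z
for lab,uv,off in [("base apex",(287,406),.042),("captop near edge",(281,133),.0432),("captop far edge",(281,70),-.0007),("capbottom near",(283,190),.0432),("lip top front",(285,373),.018),("lip bottom front",(285,387),0.)]:
    p=np.array(uv)/2.5+[200,30]
    d=Rm.T@np.array([(p[0]-c["cx"])/c["fx"],(p[1]-c["cy"])/c["fy"],1]); d=d[[0,2]]; o=C[[0,2]]
    t,s=np.linalg.solve(np.c_[d,-a],E+off*n-o); ax=E+s*a+.0217*n
    print(lab,"s along from deck top edge",round(s,4),"axis pt x,z",ax.round(4))
```

```text
base apex s along from deck top edge -0.1189 axis pt x,z [0.5488 0.0858]
captop near edge s along from deck top edge -0.0175 axis pt x,z [0.6384 0.1334]
captop far edge s along from deck top edge -0.015 axis pt x,z [0.6406 0.1346]
capbottom near s along from deck top edge -0.0354 axis pt x,z [0.6226 0.1251]
lip top front s along from deck top edge -0.1212 axis pt x,z [0.5468 0.0848]
lip bottom front s along from deck top edge -0.1406 axis pt x,z [0.5296 0.0756]
```

Run:
```python
from h import *
np.set_printoptions(precision=4,suppress=True)
T=np.radians(28); n=np.array([-np.sin(T),0,np.cos(T)])
rot=(R.from_euler('z',.008)*R.from_euler('y',-T)*R.from_rotvec([np.pi,0,0])).as_rotvec()
g=np.array([.5967,.0147,.0978])
env.set_gripper(.066,20); env.goto(g+.09*n,rot)
for h in (.03,.008,0): 
    env.move_l(g+h*n,rot,max_speed=.08 if h<.03 else .12); s=env.sense(); print(h,s["eef_pos"],s["contact_force"])
env.set_gripper(0.0,20); s=env.sense(); print(s["gripper_width"],s["grip_force"],s["contact_force"])
env.move_l(g+.09*n,rot,max_speed=.1); s=env.sense(); print(s["gripper_width"],s["grip_force"],s["contact_force"],s["t"])
env.goto(np.array([.5735,.359,.15]),down(-.009)); env.wait(.3)
ci,im=snap("wrist","w3"); np.save("w3.npy",ci,allow_pickle=True); s=env.sense(); print(s["eef_pos"],s["gripper_width"],s["contact_force"],s["t"])
```

```text
0.03 [0.5829 0.0147 0.1248] [-0.3984 -0.3976 -0.5901]
0.008 [0.5929 0.0147 0.105 ] [-0.387  -0.2784 -0.6555]
0 [0.5966 0.0147 0.0978] [ 0.5116 -0.5627  0.829 ]
0.0006260109698559036 0.0 [-0.0058 -0.3869  0.529 ]
0.00040159552148764753 0.0 [-0.1932 -0.7627  1.5631] 9.4833
[0.5737 0.3585 0.1502] 0.00043242988666176817 [ 0.2365  0.1015 -0.0459] 11.1417
```

View pics/w3.png

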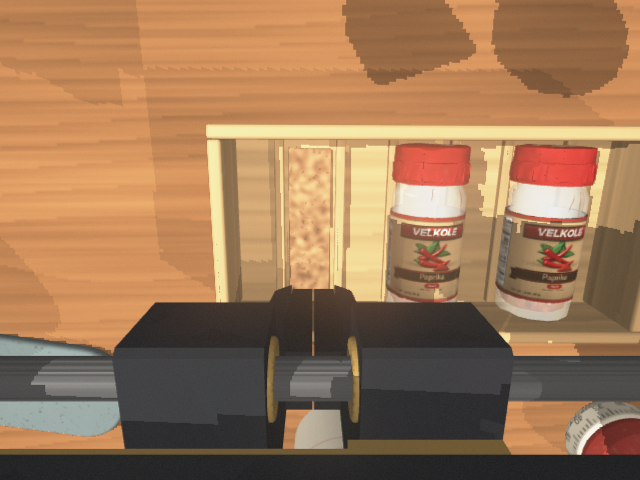

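The fingers closed empty, so the grasp missed. This view shows the tray, with the pad at cols 289–332. I need to find where the jar is now.

Run:
```python
from h import *
env.set_gripper(.066); 
env.move_l(np.array([.53,.20,.30]),down(0),max_speed=.25); env.goto(np.array([.53,.015,.30]),down(0)); env.wait(.2)
ci,im=snap("wrist","w4"); np.save("w4.npy",ci,allow_pickle=True)
c2,i2=snap("side","side4")
a=cv2.resize(im[30:250,180:460],None,fx=1.4,fy=1.4); b=cv2.resize(i2[170:290,270:420],None,fx=2.6,fy=2.6)
h=max(a.shape[0],b.shape[0]); pad=lambda x:cv2.copyMakeBorder(x,0,h-x.shape[0],0,0,0)
cv2.imwrite("pics/c4.png",np.hstack([pad(a),pad(b)])[:,:,::-1]); print(env.sense()["t"])
```

```text
14.3
```

View pics/c4.png

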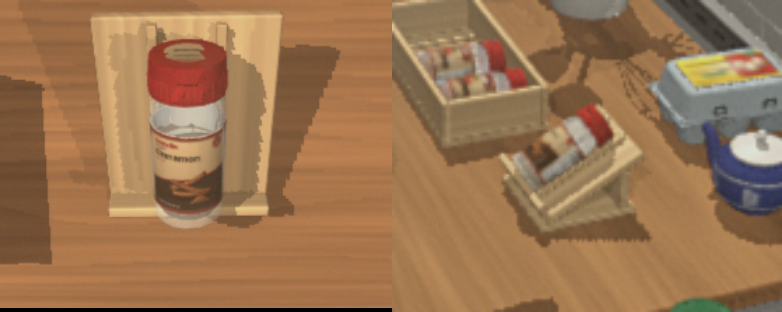

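The jar still lies on the stand as before. I'll check whether it moved at all and cross-check its height with the side camera, which is independent of the wrist view.

Run:
```python
from h import *
np.set_printoptions(precision=4,suppress=True)
a=cv2.imread("pics/w2.png").astype(int);b=cv2.imread("pics/w4.png").astype(int)
d=np.abs(a-b).max(2)[40:220,240:400]; print("diff",(d>40).sum(),d.mean())
c4=np.load("w4.npy",allow_pickle=True).item(); cs=env.camera_info("side"); c1=np.load("w1.npy",allow_pickle=True).item()
def red(f,roi):
    im=cv2.imread(f).astype(int);x0,x1,y0,y1=roi;s=im[y0:y1,x0:x1]
    m=((s[...,2]>1.9*s[...,1])&(s[...,2]>1.9*s[...,0])&(s[...,2]>70)).astype(np.uint8)
    c=max(cv2.findContours(m,0,1)[0],key=cv2.contourArea); r=cv2.minAreaRect(c); M=cv2.moments(c)
    bb=cv2.boundingRect(c); print(f,cv2.contourArea(c),r,np.array(bb)+[x0,y0,0,0]); return np.array([M['m10']/M['m00']+x0,M['m01']/M['m00']+y0])
p4=red("pics/w4.png",(260,380,40,125)); ps=red("pics/side4.png",(315,365,200,240)); p1=red("pics/w1.png",(460,560,70,135))
print(p4,ps,p1)
def PM(c): return np.array([[c["fx"],0,c["cx"]],[0,c["fy"],c["cy"]],[0,0,1]])@np.c_[R.from_rotvec(c["rvec"]).as_matrix(),c["tvec"]]
def tri(A,pa,B,pb):
    X=cv2.triangulatePoints(PM(A),PM(B),pa.reshape(2,1),pb.reshape(2,1))[:,0]; X=X[:3]/X[3]
    print(X,[(lambda e:e[:2]/e[2])(PM(c)@np.r_[X,1])-p for c,p in((A,pa),(B,pb))])
tri(c4,p4,cs,ps); tri(c4,p4,c1,p1)
S=lambda u,v:np.array([(u-392)/2.6+270,v/2.6+170]); W=lambda u,v:np.array([u/1.4+180,v/1.4+30])
print("deck R top corner"); tri(c4,W(281,13),cs,S(641,151)); print("lip R");tri(c4,W(267,208),cs,S(541,221))
```

```text
diff 670 5.470694444444445
pics/w4.png 2298.0 ((53.0, 41.5), (47.0, 56.0), 90.0) [285  58  57  48]
pics/side4.png 83.5 ((33.051353454589844, 17.008106231689453), (15.21894359588623, 6.690452575683594), 53.97262954711914) [341 210  14  16]
pics/w1.png 2036.5 ((47.71764373779297, 33.270591735839844), (54.88340759277344, 44.25381851196289), 12.528807640075684) [479  82  59  44]
[313.1273  81.4682] [347.9022 217.018 ] [507.9692 103.2963]
[0.6307 0.0158 0.1321] [array([-0.4765,  1.0457]), array([ 0.1673, -0.0074])]
[0.6314 0.0154 0.1331] [array([ 0.0051, -0.0447]), array([-0.0045,  0.0407])]
deck R top corner
[ 0.662  -0.0373  0.1207] [array([-1.1854,  2.8865]), array([ 0.484 , -0.0885])]
lip R
[ 0.5464 -0.0423  0.0613] [array([-0.2556,  0.513 ]), array([0.104 , 0.0101])]
```

The positions agree between cameras, so the height was right. But in w1 the finger tips look too close to the camera: 88 mm spans 237 px, a depth of about 0.157 m against an expected 0.197 m. That suggests the real tips end roughly 35 mm short of the reported TCP. I'll test it by feeling down alongside the jar with a force stop.

Run:
```python
from h import *
np.set_printoptions(precision=4,suppress=True)
T=np.radians(28); n=np.array([-np.sin(T),0,np.cos(T)])
rot=(R.from_euler('z',.008)*R.from_euler('y',-T)*R.from_rotvec([np.pi,0,0])).as_rotvec()
g=np.array([.5967,.0150,.0978])
env.goto(g+.03*n,rot); env.move_l(g,rot,max_speed=.08); env.wait(.1)
f0=env.sense()["contact_force"]; h=0
while h>-.046:
    h-=.003; env.move_l(g+h*n,rot,max_speed=.05); s=env.sense(); f=s["contact_force"]-f0
    if np.linalg.norm(f)>3: break
print("stop h",h,f,s["t"])
h+=.004 if np.linalg.norm(f)>3 else 0
env.move_l(g+h*n,rot,max_speed=.05)
env.set_gripper(0,20); s=env.sense(); print(s["gripper_width"],s["grip_force"],s["contact_force"]-f0,s["t"])
```

```text
stop h -0.04800000000000001 [-2.2774 -1.1798  6.4068] 19.9
0.044975512352349103 19.990372359752655 [1.9126 5.1996 0.5424] 20.6
```

Run:
```python
from h import *
np.set_printoptions(precision=4,suppress=True)
s=env.sense(); p=s["eef_pos"]; n=np.array([-np.sin(np.radians(28)),0,np.cos(np.radians(28))])
env.move_l(p+.10*n,max_speed=.12); s=env.sense(); print(s["gripper_width"],s["grip_force"],s["contact_force"])
env.goto(np.array([.5735,.359,.115]),down(-.009)); env.wait(.2)
s=env.sense(); print(s["eef_pos"],s["gripper_width"],s["t"])
ci,im=snap("wrist","w5"); np.save("w5.npy",ci,allow_pickle=True)
```

```text
0.04226131884616121 19.987310324795544 [-0.6049  0.1282 -1.2857]
[0.574  0.358  0.1154] 0.042374518201867585 23.0833
```

View pics/w5.png

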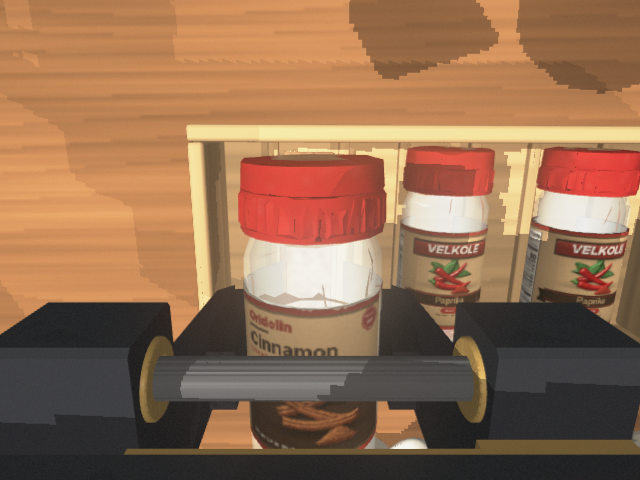

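The jar is held (42 mm) and hangs level, with its cap at cols 240–385, rows 155–240. The tray's far-left rim corner is at (188,126). Now I measure the cap end against the tray.

Run:
```python
from h import *
np.set_printoptions(precision=4,suppress=True)
c=np.load("w5.npy",allow_pickle=True).item(); c3=np.load("w3.npy",allow_pickle=True).item()
r=lambda p,z,c=c:print(p,z,ray(c,p,z))
print("captop apex");r((312.5,163),.193);r((312.5,159),.193)
print("cap lower edge apex");r((312.5,243),.193)
print("far end sliver");r((312.5,155),.171)
print("glass/label row");r((313,313),.192)
print("tray TL, far edge mid");r((188,126),.102);r((400,126.5),.102)
print("w3 tray");r((207,126),.102,c3);r((560,125),.102,c3)
print("w3 pad far corners/near");[r(p,.055,c3) for p in [(289,149),(331,149),(290,289),(334,289)]]
print("w3 jars cap far edges"); [r(p,.085,c3) for p in [(431,145),(553,146)]]
```

```text
captop apex
(312.5, 163) 0.193 [0.6324 0.3565 0.193 ]
(312.5, 159) 0.193 [0.6334 0.3565 0.193 ]
cap lower edge apex
(312.5, 243) 0.193 [0.6115 0.3567 0.193 ]
far end sliver
(312.5, 155) 0.171 [0.633  0.3565 0.171 ]
glass/label row
(313, 313) 0.192 [0.5908 0.3568 0.192 ]
tray TL, far edge mid
(188, 126) 0.102 [0.6421 0.4131 0.102 ]
(400, 126.5) 0.102 [0.6409 0.3167 0.102 ]
w3 tray
(207, 126) 0.102 [0.6419 0.4134 0.102 ]
(560, 125) 0.102 [0.6405 0.2246 0.102 ]
w3 pad far corners/near
(289, 149) 0.055 [0.627  0.3724 0.055 ]
(331, 149) 0.055 [0.6268 0.345  0.055 ]
(290, 289) 0.055 [0.5295 0.3741 0.055 ]
(334, 289) 0.055 [0.5292 0.3428 0.055 ]
w3 jars cap far edges
(431, 145) 0.085 [0.63   0.2883 0.085 ]
(553, 146) 0.085 [0.6287 0.2174 0.085 ]
```

Run:
```python
from h import *
np.set_printoptions(precision=4,suppress=True)
x,y,o=.5710,.3610,down(-.009)
env.move_l(np.array([x,y,.075]),o,max_speed=.1); env.wait(.15); s=env.sense(); f0=s["contact_force"]; print(s["eef_pos"],f0)
env.move_l(np.array([x,y,.045]),o,max_speed=.06); z=.045
while z>.014:
    f=env.sense()["contact_force"]-f0
    if np.linalg.norm(f)>3: break
    z-=.003 if z>.030 else .0015; env.move_l(np.array([x,y,z]),o,max_speed=.04)
s=env.sense(); print("z",z,s["eef_pos"],f,s["gripper_width"],s["t"])
ci,im=snap("wrist","w6"); np.save("w6.npy",ci,allow_pickle=True)
```

```text
[0.5715 0.3612 0.0759] [ 0.4771 -0.1101 -1.0189]
z 0.02099999999999998 [0.5712 0.3611 0.0219] [-2.2649 -1.7214  6.1717] 0.04238708862431651 27.2333
```

View pics/w6.png

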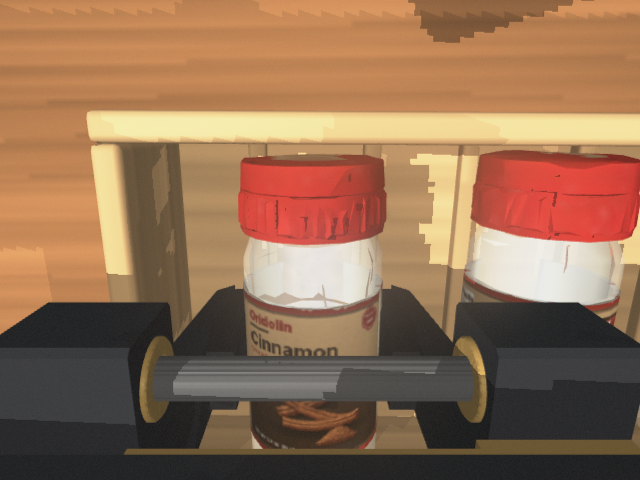

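Contact came exactly at the expected seat height, TCP z 0.021, and the jar sits between the strips in line with its neighbour. Releasing, then looking at the smoother.

Run:
```python
from h import *
np.set_printoptions(precision=4,suppress=True)
env.set_gripper(.052); env.wait(.2); s=env.sense(); print(s["gripper_width"],s["grip_force"],s["contact_force"])
p=s["eef_pos"]; env.move_l(np.array([.571,.361,.14]),max_speed=.1); env.wait(.1)
ci,im=snap("wrist","w7"); q=im.astype(int); m=((q[...,0]>1.9*q[...,1])&(q[...,0]>1.9*q[...,2])&(q[...,0]>100)).astype(np.uint8)
for c in cv2.findContours(m,0,1)[0]:
    if cv2.contourArea(c)>1500:
        x,y,w,h=cv2.boundingRect(c); print("cap",x,y,w,h,ray(ci,(x+w/2,y+3),.09), "w mm",w*.2/421*1000)
ct=env.camera_info("top"); C=[ray(ct,p,-.001) for p in [(444,264),(471,262),(478,331),(450,332)]]; c=np.mean(C,0); print(C,c)
env.set_gripper(.05); env.goto(np.array([c[0]-.01,c[1]+.0,.24]),down(0)); env.wait(.2)
ci,im=snap("wrist","w8"); np.save("w8.npy",ci,allow_pickle=True); print(env.sense()["t"])
```

```text
0.052086577660548077 0.0 [-0.0343 -0.3345  1.0226]
cap 273 142 78 42 [0.6283 0.3598 0.09  ] w mm 37.05463182897863
cap 523 140 93 44 [0.6281 0.2201 0.09  ] w mm 44.180522565320665
cap 401 140 82 43 [0.6287 0.2893 0.09  ] w mm 38.95486935866984
[array([ 0.5001, -0.2947, -0.001 ]), array([ 0.5053, -0.3582, -0.001 ]), array([ 0.3456, -0.3716, -0.001 ]), array([ 0.3429, -0.3064, -0.001 ])] [ 0.4235 -0.3327 -0.001 ]
32.3583
```

View pics/w8.png

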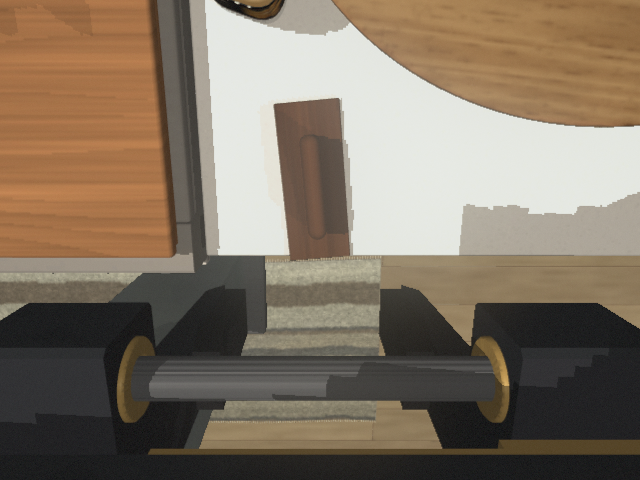

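Jar_a's cap lines up with its neighbours' caps, so it is seated. The smoother's sole corners are at (275,104), (339,98), (350,255), (290,261).

Run:
```python
from h import *
np.set_printoptions(precision=4,suppress=True)
ci=np.load("w8.npy",allow_pickle=True).item()
P=np.array([ray(ci,p,-.001) for p in [(275,104),(339.5,98),(350,255),(290,261)]]); print(P,[np.linalg.norm(P[i]-P[(i+1)%4]) for i in range(4)])
G=[ray(ci,p,.040) for p in [(309,136),(318,238)]]; print("grip ends",G)
d=P[0]+P[1]-P[2]-P[3]; yaw=np.arctan2(d[1],d[0]); c=P.mean(0); print(c,yaw,"grip",(G[0]+G[1])/2, np.arctan2(*(G[0]-G[1])[[1,0]]))
c[:2]=(c[:2]+((G[0]+G[1])/2)[:2])/2 if np.linalg.norm(c[:2]-((G[0]+G[1])/2)[:2])<.008 else c[:2]
o=down(yaw)
print(env.inverse_kinematics(np.array([c[0],c[1],-.036]),o))
env.goto(np.array([c[0],c[1],.04]),o); env.wait(.1); f0=env.sense()["contact_force"]
for z in (0,-.02,-.03,-.036):
    env.move_l(np.array([c[0],c[1],z]),o,max_speed=.08); s=env.sense(); f=s["contact_force"]-f0
    if np.linalg.norm(f)>4: break
print(z,f,s["eef_pos"])
env.set_gripper(0,30); s=env.sense(); print(s["gripper_width"],s["grip_force"],s["contact_force"]-f0,s["t"])
```

```text
[[ 0.5016 -0.297  -0.001 ]
 [ 0.5072 -0.359  -0.001 ]
 [ 0.3496 -0.3728 -0.001 ]
 [ 0.3429 -0.3093 -0.001 ]] [np.float64(0.062266906554453286), np.float64(0.1581781988303413), np.float64(0.06388475020766793), np.float64(0.1592360889453578)]
grip ends [array([ 0.4727, -0.33  ,  0.04  ]), array([ 0.379 , -0.3384,  0.04  ])]
[ 0.4253 -0.3345 -0.001 ] 0.08230809687575878 grip [ 0.4258 -0.3342  0.04  ] 0.0888637211727996
[-0.8825  0.6479  1.6748 -0.      0.8189  0.606 ]
-0.036 [ 0.2433 -0.3585 -0.0262] [ 0.4254 -0.3342 -0.0363]
0.017934327960734898 29.998536952771246 [0.4625 0.6619 1.4578] 35.4333
```

Run:
```python
from h import *
np.set_printoptions(precision=4,suppress=True)
x0,y0=.5765,.2845; o=down(-.009); S=lambda t:(x0+.009*t,y0+t)   # yaw -.009: tray y axis = (+.009,1)
env.move_l(np.array([.4254,-.3342,.20]),max_speed=.25); print(env.sense()["gripper_width"])
env.goto(np.array([*S(.104),.11]),o); env.wait(.15); s=env.sense(); f0=s["contact_force"]; print(s["eef_pos"],s["gripper_width"],s["t"])
z=.078; env.move_l(np.array([*S(.104),z]),o,max_speed=.08); f=env.sense()["contact_force"]-f0
while z>.062 and f[2]<4:
    z-=.0015; env.move_l(np.array([*S(.104),z]),o,max_speed=.03); f=env.sense()["contact_force"]-f0
env.wait(.2); s=env.sense(); print("rim z",z,s["eef_pos"],s["contact_force"]-f0,s["t"])
if .066<z<.0775:
    for t in np.linspace(.104,-.104,9)[1:]:
        env.move_l(np.array([*S(t),z]),o,max_speed=.06); s=env.sense(); f=s["contact_force"]-f0
        if f[2]<3: z-=.001
        if f[2]>14: z+=.0007
        print(round(t,3),round(z,4),s["eef_pos"],f)
    env.wait(.2); print(env.sense()["t"],env.sense()["gripper_width"])
```

```text
0.017774941842244034
[0.5778 0.388  0.1101] 0.0176588269426871 39.3083
rim z 0.072 [0.5776 0.3886 0.0736] [-4.4306 -3.1481 10.1364] 41.0583
0.078 0.072 [0.5779 0.3625 0.0736] [-0.5414 -3.4289  9.1099]
0.052 0.072 [0.5777 0.3365 0.0736] [-1.1893 -2.6824  9.2271]
0.026 0.072 [0.5775 0.3105 0.0736] [-1.0286 -2.5767  9.0924]
0.0 0.072 [0.5773 0.2845 0.0736] [-0.3904 -2.1584  9.6035]
-0.026 0.072 [0.5771 0.2585 0.0736] [-1.164  -2.3409  9.7006]
-0.052 0.072 [0.5769 0.2325 0.0736] [-0.2907 -1.3801  8.6164]
-0.078 0.072 [0.5767 0.2064 0.0736] [-1.0228 -2.3057  9.7642]
-0.104 0.072 [0.5765 0.1804 0.0735] [-0.471  -0.475   9.5535]
45.925 0.017702840458535107
```

Run:
```python
from h import *
np.set_printoptions(precision=4,suppress=True)
p=env.sense()["eef_pos"]; env.move_l(np.array([p[0],p[1],.17]),max_speed=.2)
x,y,o=.48,-.115,down(0)
env.goto(np.array([x,y,.06]),o); env.wait(.15); f0=env.sense()["contact_force"]
z=.024; env.move_l(np.array([x,y,z]),o,max_speed=.08); f=env.sense()["contact_force"]-f0
while z>.004 and f[2]<3:
    z-=.0015; env.move_l(np.array([x,y,z]),o,max_speed=.03); f=env.sense()["contact_force"]-f0
s=env.sense(); print(z,s["eef_pos"],f,s["t"])
env.set_gripper(.045); env.wait(.15); s=env.sense(); print(s["gripper_width"],s["contact_force"]-f0)
env.move_l(np.array([x,y,.16]),max_speed=.12); env.wait(.2)
a=snap("top")[1][150:330,110:430]; w=snap("wrist")[1]
cv2.imwrite("pics/end.png",np.hstack([cv2.resize(a,None,fx=1.33,fy=1.33)[:239],cv2.resize(w,(319,239))])[:,:,::-1]); print(env.sense()["t"])
```

```text
0.014999999999999994 [ 0.4802 -0.1151  0.0165] [-7.5043  1.7027 20.4598] 50.0667
0.045388270348932044 [-0.1706 -0.8697  0.597 ]
52.45
```

View pics/end.png

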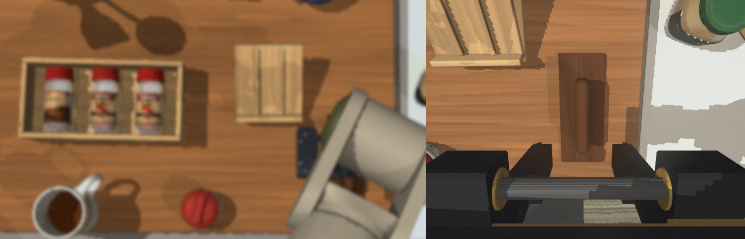

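The tray is full with three jars lying flat, the stand is empty, the smoother is flat on the board, and the bystanders are in place. Handing in.

```bash
python3 -c "
from plant import env
print(env.hand_in())"
```

```text
the job is handed in; nothing more can be done
None
```

I laid the jar in the tray's left place, slid the smoother along the rim from left to right at about 9 N, set it down flat on the board, and handed the job in at about 52 s; my first grasp missed because the real finger tips end about 43 mm short of the reported TCP, and the hand-in gave no verdict.

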